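# Feel for the release notch of a checking fixture and hold its key down

## Task

The release key of this checking fixture sits somewhere in a notch along the black top edge of the long rail at the near side of the fixture. With the fingers closed, set a fingertip on the black edge right beside the red end cap and sweep it along, lightly touching, away from the red cap, until it finds the notch; then press the key inside the notch fully down, which sinks the blue stop bar and frees the casting, and finish while holding it down. Do not force the rail, do not push on the casting, clamp or plate, and leave the loose gauges and the blue pin block where they stand.

Things in the scene. Friction and masses are not known exactly. Their poses are not given: they have to be found in the camera images.
- rail: Release rail, a bar 404 mm long (its y axis), 44 wide (x), fixed on the fixture. Origin at its underside, 20 mm above the table; z up. Its edge is a level black strip 36 mm wide, centred on x = 0, top at z = 60 mm, bare from y = -100 to +120. A red cap (y = +120 to +212) and a grey cap (y = -192 to -100) (56 mm wide) stand 6 mm above it. The rail must not be pressed with over 50 N.
- rail_start (a point): Where the sweep begins: a point on top of the strip, on its centre line, 22 mm from the red cap (rail x = 0, y = +98, z = +60 mm). Sweep from here towards the rail's -y. The place touched is taken midway between the closed fingertips. Within 100 mm of the strip's centre line nothing but the strip's own caps rises above the strip by more than 15 mm.
- rail_mid (a point): Middle of the range where the notch may lie, on top of the strip (rail y = -15 mm). The one notch, 40 mm long in y, runs right across the strip, open to both sides; its centre is within 45 mm of this point along the strip, differently each time and not reported. Its floor, 8 mm down, is the top of the key. Key and strip are the same black; elsewhere the strip is smooth.
- key (a joint): Depth in m to which the spring key in the notch is pressed: 0 = up (its top 8 mm below the strip's top), 0.008 = fully down (16 mm below). It fills the notch, moves straight down, starts to move at about 3 N, needs about 6 to 8 N when down, and springs back when let go. It carries the long blue stop bar behind the strip (14 mm below the strip's top), which sinks with it and frees the casting.
- fixture: Checking fixture: black plate 300 (x) by 500 (y) by 20 mm, origin under its centre, on the table, z up. On it, an aluminium casting (x -45 to +100, y -200 to +110 mm, up to 95 mm above the table), and behind it two blue-capped locators and the clamp post (x +100 to +140, up to 115 mm). The rail stands near x = -85 mm, towards the robot.
- ring_gauge: Loose steel ring gauge, 48 mm across, 22 mm high, lying on the base plate beyond the red end of the rail; origin at its underside.
- plug_gauge: Loose dark steel plug gauge, 32 mm across, 66 mm tall, standing on the base plate near the grey end; origin at its underside.
- pin_block: Loose blue block 40 by 80 by 35 mm with three black-handled pins, 87 mm tall in all, standing on the base plate behind the ring gauge; origin at its underside.

How it is judged (in metres and radians):
On the way, in this order (a step that is already met when the one before it is completed fails the run):
1. a fingertip touches the black edge beside the red end cap, with the key up (contact force between the fingers and rail above 0.3 N and y of the grasp point in the frame of rail between 0.075 and 0.125 m and value of joint key below 0.001 m), for 0.05 s.
2. the fingertip is on the edge 60 to 90 mm from the red end cap, ahead of the notch or just at it, with the key still up (it is sweeping along) (contact force between the fingers and rail above 0.3 N and y of the grasp point in the frame of rail between 0.03 and 0.062 m and value of joint key below 0.001 m).
3. the key in the notch is pressed down (contact force between the fingers and rail above 1.5 N and value of joint key above 0.006 m), for 0.3 s.
At the end, for the whole second after the job is handed in: The key is held at least 6 mm down of its 8 mm by the fingertips (1.5 to 50 N on the rail); the ring gauge, plug gauge and pin block are within 20 mm of where they began (all of step 3 and contact force between the fingers and rail below 50 N and distance of each of ring_gauge, plug_gauge, pin_block from where it was at the start of the episode below 0.02 m); the arm keeps its last pose, push and grip.
It fails at once if the hand presses on the rail with more than 50 N (contact force between the fingers and rail above 50 N).
It fails at once if the robot pushes on the casting, clamp or base plate with more than 5 N (contact force between any of the arm, the fingers and fixture above 5 N).
It fails at once if the ring gauge is moved, tipped or lifted (20 mm) (distance of ring_gauge from where it was at the start of the episode above 0.02 m or angle between ring_gauge's own z axis and vertical above 0.4 rad).
It fails at once if the plug gauge is moved, tipped or lifted (20 mm) (distance of plug_gauge from where it was at the start of the episode above 0.02 m or angle between plug_gauge's own z axis and vertical above 0.4 rad).
It fails at once if the pin block is moved, tipped or lifted (20 mm) (distance of pin_block from where it was at the start of the episode above 0.02 m or angle between pin_block's own z axis and vertical above 0.4 rad).
It also fails if it takes over 51 s, if anything falls off the work surface, if the arm or the gripper's body presses on something with over 40 N, if the wrist force passes 120 N, or if a joint passes its speed limit or range.

## Robot

A 6-joint arm with a two-finger parallel gripper is mounted at the origin on the work surface. World frame = base frame: x ahead of the robot, y to its left, z up, the work surface at z = 0. Lengths are in mm, angles in rad, forces in N, time in s.
With the tool pointing down it reaches from about 275 to 825 mm from the base axis. Payload 4.9 kg.
Tool frame: the origin (TCP) lies at the very end of the fingers, on their centre line; the grasp point (between the pads) lies 19 mm behind it; z points along the fingers, y is the line along which they close (so a half turn about z gives the same grasp; the last joint's range is limited). The gripper opens to 85 mm and grips with 20 to 120 N. Pads are 22 mm wide; open, the fingers measure 114 mm over their backs; the gripper's body (76 mm by 85 mm) begins 54 mm behind the grasp point. The pads swing forward as they close: fully open they stand 13 mm farther back than shut.
Start: joints at [1.204, 0.326, -0.193, 1.052, 0, 1.437], TCP at [126.88, 535.182, 231.281] pointing down, gripper open.
Joint ranges: [-2.65, 2.65], [-0.97, 1.79], [-1.3, 1.35], [-1.93, 2.1], [-1.47, 1.37], [-3.14, 3.14]. Speed limits (rad/s): [2.57, 2.57, 3.14, 3.14, 3.14, 3.14].

## Interface

Orientations are given as [roll, pitch, yaw] about the fixed x, y, z axes, in that order (R = Rz(yaw) Ry(pitch) Rx(roll)).
In Python, from bench import bot, solve_ik, imaging gives the robot as it stands. Calls block until the motion is done:
- bot.move_ptp(position, orientation): joint-space move of the TCP to a pose.
- bot.movel(position, rot=None, max_speed=150, threshold=None): straight line of the TCP; rot=None keeps the orientation; max_speed is the mean speed in mm/s. With threshold (N) it stops when the force on the tool has changed by that much, and returns True; else False.
- bot.move_j(angles): joint-space move.
- bot.grip(opening, effort=None): opening from 0.0 (shut) to 1.0 (fully open); effort is the grip in N (None keeps the last); returns when the fingers have stopped.
- bot.dwell(seconds).
- solve_ik(position, orientation): joint angles nearest the present ones, or None.
- bot.get_state(): the state.
- imaging.capture(name): name is "scene" or "top" or "wrist"; returns the picture (480x640x3 uint8, blue, green, red); there is no depth.
- imaging.camera_model(name): a dict with "K" (3x3 intrinsics, pixels), "position" and "rotation" of the camera in the world. Camera axes: x right, y up, looking along -z (the intrinsics and any distortion apply to the point x, -y, -z); pixel columns grow to the right and rows downward; lengths in mm; the calibration is good to about 2 mm. A picture is of the moment at which its call begins: read the wrist's pose just before it. camera_model takes no time and is no camera call; for the wrist camera it gives the pose at the moment of the call.
A pose or a line that the arm cannot do raises bot.IKError and nothing moves.
- bot.sign_off(): hands the job in; it is judged then, once.
The state is a dict: "t": time; "qpos": joint angles; "joint_velocities": joint speeds; "effort": joint torques, N m; "tcp_pos": TCP position; "orientation": TCP orientation; "contact_force": force on the tool from outside, world axes, zero at the start; "wrist_torque": the same for the moment, N m; "opening": opening from 0.0 (shut) to 1.0 (fully open); "gripper_force": force on a finger pad.
Only numpy, scipy, OpenCV 4.12 (cv2) and the standard library are available. Lean on these libraries where they do the work, as an engineer would, in place of code of your own. Each camera call takes 0.05 s, during which the arm holds its last target. There are 200 camera calls.

## Working session

There is one attempt and no reset: what is moved stays moved. The work goes in short steps, each a Python script; the robot and the scene stay as the last script left them, time stands still between calls to the robot, and variables do not carry over. Pictures are saved under pics/ and viewed, at most 10 in all, crops included, and the job is handed in when it is done.

```bash
ls; mkdir -p pics; python3 - <<'E'
from bench import bot, imaging
import cv2
for n in ("scene","top"):
    cv2.imwrite(f"pics/{n}0.png",imaging.capture(n)); m=imaging.camera_model(n); print(n,m)
print(bot.get_state())
E
```

```text
pics
scene {'K': array([[469.18018789,   0.        , 320.7122528 ],
       [  0.        , 469.18018789, 235.34617644],
       [  0.        ,   0.        ,   1.        ]]), 'position': array([1004.11119406,  167.14591928,  691.17080614]), 'rotation': array([0.62533342, 0.01023326, 1.83229368])}
top {'K': array([[518.86661093,   0.        , 311.24582372],
       [  0.        , 518.86661093, 233.22730498],
       [  0.        ,   0.        ,   1.        ]]), 'position': array([488.41825158,  41.35510646, 832.95656189]), 'rotation': array([ 0.11371613,  0.01134224, -1.58693986])}
{'t': 0.1, 'qpos': array([ 1.20382602e+00,  3.26878644e-01, -1.93476524e-01,  1.05200066e+00,
       -3.09245827e-07,  1.43657912e+00]), 'joint_velocities': array([-0.00057323, -0.0029297 ,  0.0030804 ,  0.0012249 ,  0.00089831,
       -0.00151059]), 'effort': array([ 5.81372569e-04, -4.44239008e+01,  2.63037980e+01,  7.86913588e-03,
       -1.07716596e-04, -1.25741661e-05]), 'tcp_pos': array([126.67222302, 534.68211779, 230.57809543]), 'orientation': array([-3.14004713e+00, -2.08377848e-04,  2.90883940e+00]), 'contact_force': array([0.18116392, 0.12541829, 0.81409936]), 'wrist_torque': array([-0.01299428,  0.00037072,  0.02136487]), 'gripper_force': 0.0, 'opening': 1.0003677126852775}
```

View pics/top0.png

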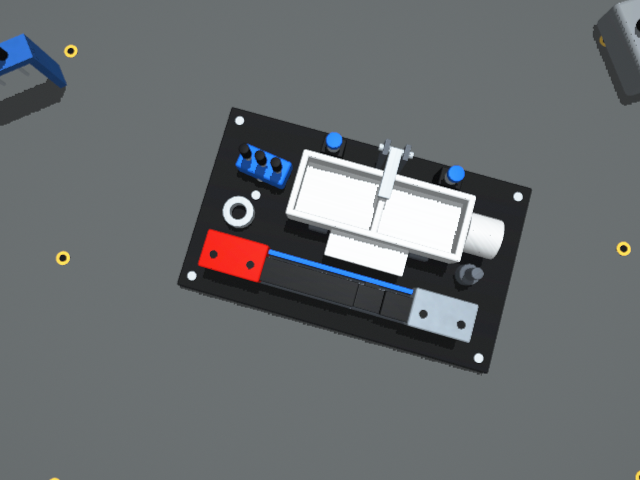

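View pics/scene0.png

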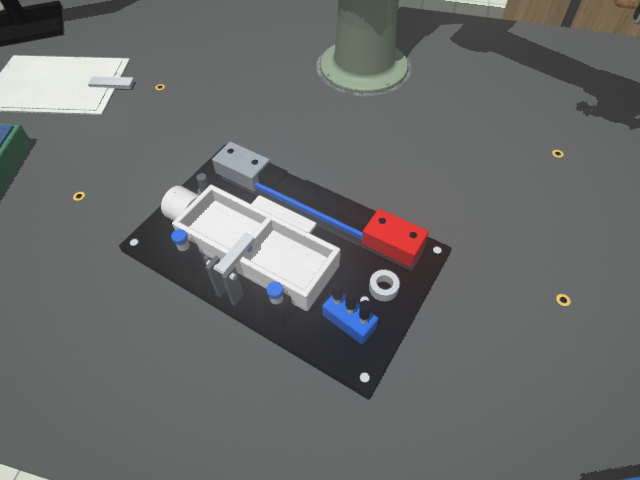

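The top view shows the red cap at about (234,256), the grey cap at (444,315), the strip between them with faint notch lines near (370,297), and the ring, plug and pin block clear of the strip. The scene view shows red at (395,237) and grey at (241,166). Next I measure the caps and their dark holes in both views.

```bash
cat > h.py <<'E'
import numpy as np, cv2
from scipy.spatial.transform import Rotation as R
from bench import bot, imaging, solve_ik
def ray(n,uv):
    m=imaging.camera_model(n); K=m["K"]
    d=np.array([(uv[0]-K[0,2])/K[0,0],-(uv[1]-K[1,2])/K[1,1],-1.])
    return np.array(m["position"]),R.from_euler("xyz",m["rotation"]).apply(d)
def plane(n,uv,z):
    p,d=ray(n,uv); return p+d*(z-p[2])/d[2]
def tri(a,b):
    (p,d),(q,e)=ray("top",a),ray("scene",b)
    s=np.linalg.lstsq(np.c_[d,-e],q-p,rcond=None)[0]
    x,y=p+d*s[0],q+e*s[1]; return (x+y)/2,np.linalg.norm(x-y)
E
python3 - <<'E'
from h import *
def holes(n,box,lim):
    im=cv2.imread(f"pics/{n}0.png"); x0,y0,x1,y1=box
    v=im[y0:y1,x0:x1].max(2); k,l,s,c=cv2.connectedComponentsWithStats((v<lim).astype(np.uint8))
    return [(c[i]+[x0,y0],s[i,4]) for i in range(1,k) if 4<s[i,4]<150]
t=[(213,255),(250,265),(423,314),(461,324)]; s=[(413,235),(382,221),(254,162),(230,150)]
P=[]
for a,b in zip(t,s):
    r=[]
    for n,c in (("top",a),("scene",b)):
        h=holes(n,(c[0]-7,c[1]-6,c[0]+8,c[1]+7),90); h=min(h,key=lambda q:np.hypot(*(q[0]-c))); r.append(h[0]); print(n,h[0].round(1),h[1],end=" ")
    x,g=tri(*r); P.append(plane("top",r[0],86)); print(x.round(1),g.round(1),P[-1].round(1))
P=np.array(P); ax=P[0]-P[3]; L=np.linalg.norm(ax); ax/=L
print("axis",ax,L,[float(((p-P[3])@ax).round(1)) for p in P])
im=cv2.imread("pics/top0.png").astype(int)
b,g,r=im[...,0],im[...,1],im[...,2]
red=((r>180)&(g<80)&(b<80)).astype(np.uint8)
c=max(cv2.findContours(red,0,1)[0],key=cv2.contourArea)
q=cv2.boxPoints(cv2.minAreaRect(c)); print("red",[plane("top",k,86)[:2].round(1).tolist() for k in q], plane("top",q.mean(0),86).round(1))
cr=cv2.resize(cv2.imread("pics/top0.png")[225:345,190:490],None,fx=2.6,fy=2.6,interpolation=2)
cv2.imwrite("pics/crop.png",cv2.convertScaleAbs(cr,alpha=2))
E
```

```text
top [213.  253.8] 42 scene [413.  234.3] 30 [546.3 190.1  88.1] 1.1 [546.4 191.   86. ]
top [249.7 264.2] 40 scene [381.9 220. ] 28 [530.5 137.2  88.3] 0.8 [530.6 137.9  86. ]
top [423.  313.5] 44 scene [254.6 161.4] 21 [ 456.5 -108.3   87.6] 0.5 [ 456.3 -108.4   86. ]
top [460.5 324.2] 49 scene [230.1 150.4] 17 [ 440.8 -161.1   87.2] 1.3 [ 440.5 -160.8   86. ]
axis [0.28806563 0.95761067 0.        ] 367.3919418457975 [367.4, 311.9, 54.7, 0.0]
red [[531.0, 213.3], [583.7, 198.5], [557.1, 110.9], [504.8, 126.2]] [544.  162.1  86. ]
```

View pics/crop.png

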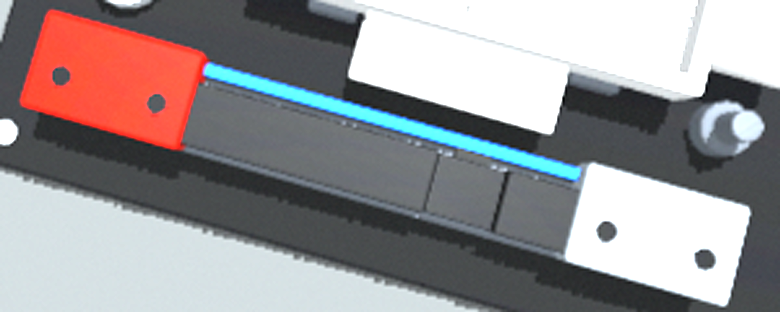

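The crop shows the cap holes sitting about 6 mm off the cap centre line, so I use the red cap's outline (54.7 by 91.5 mm) for the line's position and the holes for its direction. The notch lines are near crop pixels (432,185) and (500,200), or roughly y −18 to −57, which I'll use only as a check on the touch. Next: close the fingers, go above the start and touch down.

```bash
cat >> h.py <<'E'
AX=np.array([.28807,.95761,0]); C=np.array([544.,162.1,0])
def pt(y,z): return C+AX*(y-166)+[0,0,z]
def raily(p): return (np.array(p)-C)@AX+166
PX=np.array([.95761,-.28807,0])
def show(tag=""):
    s=bot.get_state(); p=s["tcp_pos"]; print(tag,"t%.1f y%.1f x%.1f z%.2f F"%(s["t"],raily(p),(p-C)@PX,p[2]),s["contact_force"].round(2)); return s
E
python3 - <<'E'
from h import *
for u in ((356.2,296.2),(382.3,301.9)): print("notch edge y",raily(plane("top",u,80)*[1,1,0]))
c=[(yaw,solve_ik(pt(98,150),[np.pi,0,yaw])) for yaw in (1.2786,-1.863)]; print(c)
yaw=min((k for k in c if k[1] is not None),key=lambda k:abs(k[1][5]))[0]
open("yaw","w").write(str(yaw))
bot.grip(0.0,20); bot.move_ptp(pt(98,150),[np.pi,0,yaw]); show("above")
bot.movel(pt(98,95)); bot.dwell(.2); show("near")
print(bot.movel(pt(98,72),max_speed=12,threshold=2.0)); bot.dwell(.1); show("touch")
cv2.imwrite("pics/touch.png",imaging.capture("top"))
E
```

```text
notch edge y -21.12527992568866
notch edge y -59.30932642889039
[(1.2786, array([ 0.04442032,  0.36530151, -0.35822983,  0.84726499,  0.        ,
        1.90741297])), (-1.863, array([ 0.04442032,  0.36530151, -0.35822983,  0.84726499,  0.        ,
       -1.23417233]))]
above t3.1 y98.5 x-0.2 z150.13 F [ 0.37 -0.95  0.37]
near t3.9 y98.4 x0.9 z96.19 F [-0.37  0.3  -0.06]
True
touch t5.2 y98.0 x-0.0 z80.03 F [-0.18 -1.43  5.13]
```

View pics/touch.png

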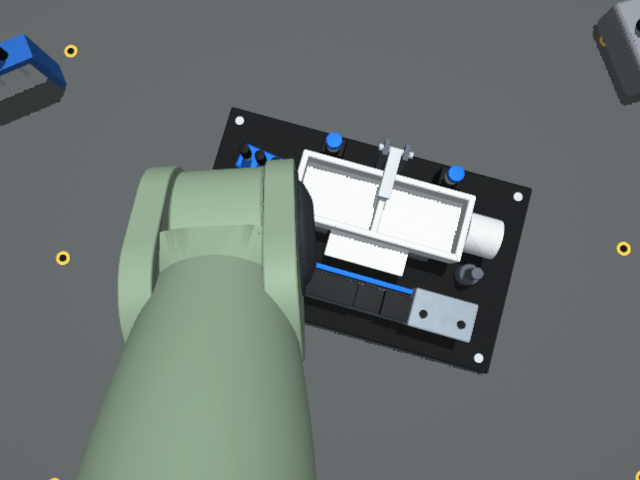

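The picture shows the arm over the red end, with the blue bar and notch lines still visible. Contact is at z = 80.0 with 5 N, matching the text. Now the light force-regulated sweep.

```bash
python3 - <<'E'
from h import *
s=show(); z=s["tcp_pos"][2]-.1; y=98; log=[]
while y>-75:
    y-=5; bot.movel(pt(y,z),max_speed=40); s=bot.get_state(); F=s["contact_force"][2]; log.append((round(raily(s["tcp_pos"]),1),round(s["tcp_pos"][2],2),round(F,1)))
    if abs(F)>20: print("high"); break
    if F<1.5:
        hit=bot.movel(pt(y,z-4),max_speed=20,threshold=1.8); s=bot.get_state()
        z2=s["tcp_pos"][2]; log.append(("probe",hit,round(z2,2)))
        if z2<78: print("notch"); break
        z=z2
    else: z+=float(np.clip((F-4)*.05,-.3,.3))
for l in log: print(*l)
show("end")
E
```

```text
t5.2 y98.0 x-0.0 z80.06 F [-0.39  0.04  5.64]
notch
92.5 80.04 2.9
88.0 80.07 4.3
82.8 80.04 3.7
77.8 80.05 5.5
72.5 80.05 5.4
67.4 80.07 4.3
62.5 80.05 4.6
57.5 80.06 4.6
52.4 80.04 3.9
47.5 80.04 4.2
42.5 80.05 3.8
37.5 80.04 2.6
32.6 80.05 4.7
27.5 80.07 3.5
22.6 80.04 4.5
17.5 80.05 3.8
12.6 80.05 3.1
7.6 80.05 3.2
2.7 80.05 4.0
-2.4 80.06 4.4
-7.4 80.06 5.7
-12.5 80.03 4.0
-17.5 80.03 3.4
-22.4 80.04 4.1
-27.6 79.98 2.6
-32.5 79.58 0.1
probe False 75.72
end t12.7 y-32.0 x-0.3 z75.72 F [-0.21  0.04  0.92]
```

The notch is found: the tip dropped at about y = −30, so its red-side edge is near −20 and its centre near −40, which agrees with the picture. I move to the centre and press.

```bash
python3 - <<'E'
from h import *
bot.movel(pt(-40,75.7),max_speed=40); show("centre")
print(bot.movel(pt(-40,70.5),max_speed=12,threshold=2)); show("key")
for z in (69,67,66,65.2,64.6,64.2,63.9,63.6):
    bot.movel(pt(-40,z),max_speed=10); bot.dwell(.15); s=show(z)
    if s["contact_force"][2]>12: break
bot.dwell(.5); show("hold"); cv2.imwrite("pics/hold.png",imaging.capture("scene")[120:300,120:460])
E
```

```text
centre t13.1 y-40.3 x0.1 z75.77 F [-0.33  0.24  0.13]
True
key t13.5 y-39.9 x0.1 z71.22 F [1.17 0.11 4.17]
69 t14.0 y-39.9 x0.2 z69.10 F [-0.2   0.09  5.25]
67 t14.5 y-40.0 x0.1 z67.05 F [0.29 0.53 5.43]
66 t14.9 y-39.9 x0.1 z66.10 F [0.02 0.79 5.63]
65.2 t15.3 y-39.9 x0.2 z65.35 F [-0.37  0.28  5.83]
64.6 t15.7 y-39.9 x0.1 z64.76 F [ 0.67 -0.14  5.91]
64.2 t16.1 y-40.0 x0.1 z64.37 F [-0.58  0.53  6.16]
63.9 t16.5 y-40.0 x0.1 z64.07 F [-1.    0.34  6.57]
63.6 t16.9 y-39.9 x0.1 z63.99 F [-1.51  0.44  8.85]
hold t17.4 y-40.0 x0.2 z64.00 F [-0.8   0.9   8.21]
```

View pics/hold.png

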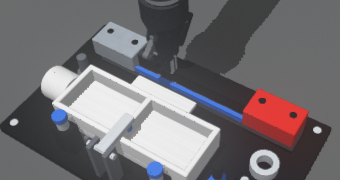

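The fingertip is in the notch at about crop pixel (173,68), and the blue bar is lower. The key is bottomed at z = 64.0 with 8 N, and nothing is disturbed in view. Handing in.

```bash
python3 -c "
from bench import bot
print(bot.sign_off())"
```

```text
the job is handed in; nothing more can be done
None
```

I swept the black edge from beside the red cap at about 3–6 N, found the notch centred near rail y = −40 mm, and handed the job in at about 17 s with the key pressed fully down (tip at z = 64.0 mm, about 8 N); no verdict came back.

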